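# Index the fitting turntable to the next hole

### The job

The pipe elbow on the marking turntable is done in this position. Draw the sprung index pin up out of its hole, turn the turntable anticlockwise (seen from above) to the very next hole, and let the pin spring fully home there. Do not force the pin sideways against a hole or the rail, and leave the loose fittings beside the stand undisturbed.

Things in the scene. Friction and masses are not known exactly. Their poses are not given: they have to be found in the camera images.
- stand: fixed round grey base of the marking stand, 310 mm across. Origin: on the turntable's vertical axis, at the level of the work surface; z up. Its steel index rail, an arc 40 mm wide with the pin's holes, follows a circle of radius 125 mm about this axis. The home hole is at the stand's +x side; from there the rail runs anticlockwise. An 87 mm high scribing post stands at its -x side.
- home_hole (a point): mouth of the home hole, in the rail's darker piece: 41 mm above the work surface, 125 mm from the axis. Anticlockwise, from under this piece (it ends 25 degrees on), comes the brighter adjustable arc, top 40 mm high, three holes 27 degrees apart. Its first hole is the next hole: 30 to 48 degrees from the home hole, as last clamped; not measured, to be seen or felt. Holes: 12.6 mm along the circle.
- turntable (a joint): angle of the turntable about its vertical axis, rad, growing anticlockwise seen from above; 0 at the start with the pin in the home hole, stop at 1.95. An aluminium disc 156 mm across with a white elbow on it (up to 117 mm high, within 56 mm of the axis) and a flat arm, 36 mm wide, top 58 mm high, that reaches over the rail and carries the pin. Turns stiffly (2 N at the pin), stays where left.
- pin: sprung pin in the turntable's arm, 125 mm from the axis: a black round pull knob, 26 mm across, 32 mm high, on a vertical 9.4 mm steel pin. Origin: centre of the knob, 90 mm above the work surface when home; z up, x away from the axis. Slides straight up 18 mm to a hard stop against a spring, 7.5 N home, 12 N at the stop. 13 mm of lift clears the hole. A 23 mm barrel, top 71 mm high, is under it.
- pin_tip (a point): lower tip (flat, lightly chamfered) of the pin, 61 mm below the knob's centre, hidden in the hole when home (12 mm deep in the home piece, 11 mm in the adjustable arc). Let go between holes it rides on the rail under its spring (knob 11 to 12 mm above its home height) and drops in by itself when pushed over a hole, which then blocks further turning.
- coupling_mid (a point): centre of a loose white straight coupling standing upright, 49 mm across, 52 mm high; leave it alone
- end_cap_mid (a point): centre of a loose white end cap, 60 mm across, 34 mm high; leave it alone
- tee_mid (a point): centre of a loose white pipe tee lying flat, 96 mm long, 43 mm thick; leave it alone

How it is judged:
By the outcome, as a careful person would: the job done as asked, in the order asked, and still so for the second after the job is handed in, with the robot touching nothing.
It also fails if it takes over 56 s, if anything falls off the work surface, if the arm or the gripper's body presses on something with over 40 N, if the wrist force passes 120 N, or if a joint passes its speed limit or range.

### The arm

A 6-joint arm with a two-finger parallel gripper is mounted at the origin on the work surface. World frame = base frame: x ahead of the robot, y to its left, z up, the work surface at z = 0. Lengths are in mm, angles in rad, forces in N, time in s.
With the tool pointing down it reaches from about 275 to 750 mm from the base axis. Payload 10.2 kg.
Tool frame: the origin (TCP) lies at the very end of the fingers, on their centre line; the grasp point (between the pads) lies ctrl.grip_depth behind it (ctrl.grip_depth is the distance from the TCP to the grasp point, in mm); z points along the fingers, y is the direction in which the jaws open and shut (so a half turn about z gives the same grasp; the last joint's range is limited). The gripper opens to 85 mm and grips with 20 to 120 N. Pads are 22 mm wide; open, the fingers measure 114 mm over their backs; the gripper's body (76 mm by 85 mm) begins 54 mm behind the grasp point. The pads swing forward as they close: fully open they stand 13 mm farther back than shut.
Start: joints at [0.968, 0.313, 1.498, -0, 1.331, -0.223], TCP at [194.649, 487.589, 231.294] pointing down, gripper open.
Joint ranges: [-2.94, 2.94], [-0.97, 2.17], [0.19, 2.56], [-1.23, 4.37], [0.02, 3.11], [-2.88, 2.88]. Speed limits (rad/s): [2.39, 2.39, 3.01, 3.14, 3.14, 3.14].

### API

Orientations are given as a unit quaternion [w, x, y, z].
In Python, from rig import telemetry, eyes, ctrl, nets gives the robot as it stands. The module is installed in compiled form; this text tells all that it offers.
- The arm moves only by the tool drive_tool, never from a script. Its argument "series" is text: rows parted by semicolons, each of 7 numbers parted by spaces: the shift along the tool's x, y, z normalised to -1 to 1, where 1 is 0.12 m, then the turn, a rotation vector about the tool's x, y, z normalised to -1 to 1, where 1 is 0.5 rad, then the opening, from 0 (shut) to 1 (fully open). In form: tx ty tz wx wy wz hand; .... A call has 1 to 20 rows; each row is the pose to reach, as a shift and turn from the pose measured when the call began, along the tool's axes at that moment; what a row does not reach only later rows make up. A row lasts 1/10 s, in which the tool goes at most 50 mm and 8.59 degrees, less where a joint would pass 70% of its speed; a pose out of reach is approached as far as the arm can. A call with a number of a shift or a turn outside -1 to 1 is refused whole. A call with a gripper value outside its range is refused whole. The fingers move at their own pace and stop on an object; "newtons" is the grip in N (left out, the last holds). Time passes only in rows, so rows that repeat a pose let the fingers close. It gives the time, the measured TCP pose, the force and the opening at its end, in the units of the state.
- telemetry.sense(): the state, without advancing time (a new reading comes with each control period).
- eyes.capture(name): name is "side" or "top" or "wrist"; returns a dict with "frame" (420x560x3 uint8, red, green, blue), "fx", "fy", "cx", "cy" (pixels), "view" (4x4, takes a point from world to camera coordinates). Camera axes: x right, y up, looking along -z (the intrinsics and any distortion apply to the point x, -y, -z); pixel columns grow to the right and rows downward; lengths in mm; the calibration is good to about 2 mm. The wrist camera is an equidistant fisheye: a pixel r from the principal point sees the ray r / f radians off the axis. A picture is of the moment at which its call begins. There is no depth.
- ctrl.finish_job(): hands the job in, once; it reports no verdict.
Trained networks look in a picture, given as the dict that the camera call returned (one of the last four; its "shot" number tells which), for a name from the list of things; names that differ only in an ending like _2 or _b are one class to them, and where a whole thing is asked for, a point or a joint stands for the part that bears it (a point fixed in the world has none). Each returns a list of dicts, best first, with "confidence" (0 to 1); they miss things now and then, are a little off and sometimes report something else, mostly with a low value. They report only what shows in the picture. A call takes as long as a camera call.
- nets.spot_in(name, picture): "rect" ([left, top, right, bottom] in pixels, round what is visible of it).
The state is a dict: "time_s": time; "joints": joint angles; "dq": joint speeds; "tau": joint torques, N m; "eef_pos": TCP position; "ee_rot": TCP orientation; "force": force on the tool from outside, world axes, zero at the start; "wrist_torque": the same for the moment, N m; "grip_width": opening from 0.0 (shut) to 1.0 (fully open).
Only numpy, scipy, OpenCV 4.12 (cv2) and the standard library are available. Lean on these libraries where they do the work, as an engineer would, in place of code of your own. Each camera call takes 0.05 s, during which the arm holds its last target. There are 200 camera calls.

## Working session

There is one attempt and no reset: what is moved stays moved. The work goes in short steps, Python scripts to look and compute and a tool call to move; the robot and the scene stay as the last step left them, time stands still between calls to the robot, and variables do not carry over. Pictures are saved under pics/ and viewed, about 8 in all and at most 12, crops included, and the job is handed in when it is done.

Besides the shell and the picture viewer there is one more tool, called as name(argument=value, ...), one argument or row to a line, values as JSON. drive_tool: Moves the arm, as the interface text tells. Scaled input: -1 to 1 covers 0.12 m each way for a shift and 0.5 rad each way for a turn. Its arguments: {"type":"object","properties":{"series":{"type":"string"},"newtons":{"type":"number"}},"required":["series"]}

```bash
mkdir -p pics
cat > h.py <<'E'
import numpy as np, cv2
from rig import telemetry, eyes, ctrl, nets
def shot(cam,name=None):
    p=eyes.capture(cam)
    if name: cv2.imwrite('pics/'+name+'.png',cv2.cvtColor(p['frame'],cv2.COLOR_RGB2BGR))
    return p
def ray(p,u,v):
    V=np.array(p['view']);R=V[:3,:3];c=-R.T@V[:3,3]
    d=np.array([(u-p['cx'])/p['fx'],-(v-p['cy'])/p['fy'],-1.])
    return c,R.T@d
def onz(p,u,v,z):
    c,d=ray(p,u,v);return c+d*(z-c[2])/d[2]
def proj(p,X):
    V=np.array(p['view']);q=V[:3,:3]@np.array(X)+V[:3,3]
    return p['cx']+p['fx']*q[0]/-q[2],p['cy']+p['fy']*-q[1]/-q[2]
E
python3 - <<'E'
from h import *
print(telemetry.sense(),ctrl.grip_depth)
ps={}
for c in('side','top'):
    p=shot(c,c+'0');ps[c]=p
    print(c,p['fx'],p['cx'],p['cy'],np.round(p['view'],3).tolist())
    for n in('stand','pin','turntable','coupling_mid','end_cap_mid','tee_mid'):
        print(n,[(np.round(r['rect']).tolist(),round(r['confidence'],2)) for r in nets.spot_in(n,p)[:2]])
cv2.imwrite('pics/both.png',cv2.cvtColor(np.hstack([ps[c]['frame'] for c in('side','top')]),cv2.COLOR_RGB2BGR)[:, :])
E
```

```text
{'time_s': 0.0, 'joints': array([ 9.67615065e-01,  3.13450813e-01,  1.49846043e+00,  2.04123020e-05,
        1.33099528e+00, -2.23395521e-01]), 'dq': array([-0.00071846, -0.00123691, -0.00060421,  0.00025884,  0.00051065,
        0.00070308]), 'tau': array([-8.40213324e-04, -4.12272871e+01, -2.59732229e+01, -2.58801983e-04,
        4.28233747e-03,  2.04252564e-05]), 'eef_pos': array([194.47979711, 487.36641073, 230.72587331]), 'ee_rot': array([-2.72916668e-04,  1.88756038e-01,  9.82023791e-01, -5.97639952e-04]), 'force': array([ 0.00946358,  0.35800707, -0.05938898]), 'wrist_torque': array([ 0.00144781,  0.02498504, -0.05500936]), 'grip_width': 1.0004756201244744} 18.700000000000003
side 384.8361920837266 276.55133316290295 209.27205494200592 [[-0.993, -0.118, 0.002, 524.4], [0.079, -0.65, 0.756, -89.755], [-0.088, 0.751, 0.654, -818.695], [0.0, 0.0, 0.0, 1.0]]
stand [([217.0, 176.0, 361.0, 272.0], 0.58)]
pin [([231.0, 174.0, 240.0, 190.0], 0.56)]
turntable [([221.0, 173.0, 331.0, 234.0], 0.72), ([311.0, 291.0, 349.0, 328.0], 0.26)]
coupling_mid []
end_cap_mid [([312.0, 288.0, 350.0, 329.0], 0.78)]
tee_mid [([320.0, 142.0, 353.0, 170.0], 0.96), ([231.0, 173.0, 240.0, 196.0], 0.54)]
top 512.684047075297 270.60050851572146 211.90101087398736 [[0.007, -1.0, -0.016, 58.764], [0.997, 0.006, 0.083, -554.041], [-0.082, -0.016, 0.996, -1116.945], [0.0, 0.0, 0.0, 1.0]]
stand [([246.0, 159.0, 384.0, 307.0], 0.81)]
pin []
turntable [([278.0, 160.0, 352.0, 271.0], 0.78)]
coupling_mid [([180.0, 180.0, 205.0, 209.0], 0.57), ([246.0, 158.0, 385.0, 308.0], 0.29)]
end_cap_mid [([191.0, 263.0, 222.0, 293.0], 0.92)]
tee_mid [([413.0, 263.0, 463.0, 305.0], 0.88)]
```

View pics/top0.png

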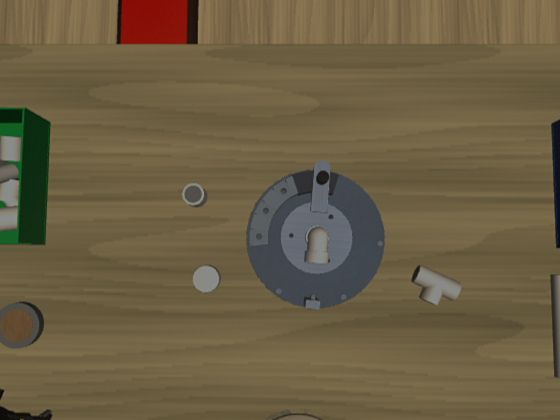

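View pics/side0.png

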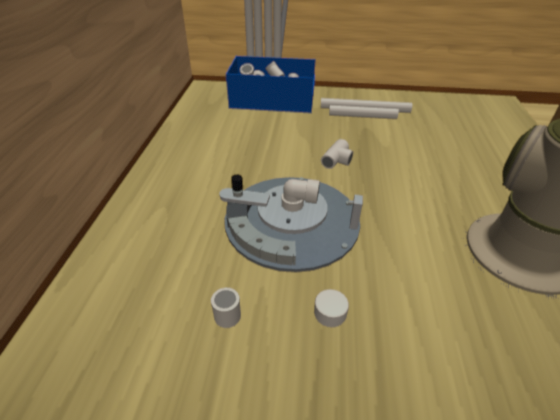

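The top view shows the stand centred near (315,239), the knob at (322,177) and the arc's holes at about (283,191), (265,210) and (258,237). The side view shows the knob at (237,184) and the holes at (241,226), (259,240) and (286,248). The coupling and end cap are to the robot's left, away from the path.

Run:
```python
from h import *
from scipy.optimize import least_squares
t=shot('top');s=shot('side')
# triangulate knob from top/side
def tri(a,b):
    (c1,d1),(c2,d2)=ray(t,*a),ray(s,*b)
    M=np.stack([d1,-d2],1);k=np.linalg.lstsq(M,c2-c1,rcond=None)[0]
    return (c1+d1*k[0]+c2+d2*k[1])/2, np.linalg.norm(c1+d1*k[0]-c2-d2*k[1])
print('knob',onz(t,322,177,106),tri((322,177),(237,179)), onz(s,237,184,90))
ht=[(283,191),(265,210),(258,237)];hs=[(241,226),(259,240),(286,248)]
for a,b in zip(ht,hs): print(onz(t,*a,40),onz(s,*b,40))
print('base',onz(t,(246+385)/2,(168.5+307.5)/2,15))
# fit centre: holes at radius125 separated by 27deg, knob at home
def f(x):
    c=x[:2];r=[]
    for i,(a,b) in enumerate(zip(ht,hs)):
        th=x[2]+x[3]+np.radians(27)*i
        P=[*(c+125*np.array([np.cos(th),np.sin(th)])),40]
        r+=list(np.subtract(proj(t,P),a))+list(np.subtract(proj(s,P),b))
    P=[*(c+125*np.array([np.cos(x[2]),np.sin(x[2])])),106]
    r+=list(np.subtract(proj(t,P),(322,177)))
    P[2]=90; r+=list(np.subtract(proj(s,P),(237.3,185)))
    return r
o=least_squares(f,[400,-30,0,.6])
print(o.x,np.degrees(o.x[2:]),np.round(o.fun,1))
f=t['frame'][140:320,230:400];g=s['frame'][160:280,200:370]
im=np.vstack([cv2.resize(f,None,fx=3,fy=3,interpolation=2)[:300,:510],cv2.resize(g,None,fx=3,fy=3,interpolation=2)[:300]])
cv2.imwrite('pics/z.png',im[:,:,::-1])
```

```text
knob [619.94540672 -45.04843022 106.        ] (array([620.53442462, -45.32937102, 102.55694525]), np.float64(0.1302812218284349)) [621.1286004  -43.80360055  90.        ]
[598.53928242  35.05002162  40.        ] [600.02745428  35.80569639  40.        ]
[556.39644796  74.29945249  40.        ] [555.71593479  72.394572    40.        ]
[497.13325581  89.12326315  40.        ] [498.68560279  88.06511863  40.        ]
base [496.56885909 -38.05661405  15.        ]
[ 4.95884738e+02 -3.61071253e+01 -6.27518899e-02  6.67768901e-01] [-3.59541845 38.26033974] [ 0.  -0.1  0.7 -0.2  0.2  0.5  0.1  0.6  0.1 -0.8 -0.1  0.3 -0.5 -0.3
 -0.1 -1. ]
```

View pics/z.png

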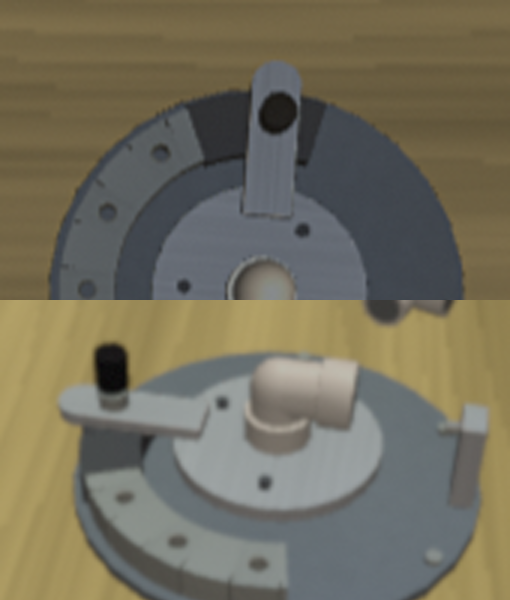

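The fit puts the axis at (496,−36), the knob at (620.6,−44) and the next hole about 38.3° on, at (598.6,35). The zoom shows the first bright-arc hole clear of the dark piece. I'll approach with the jaws tangential.

drive_tool(
  series="-1 -0.56 0 0 0 0 1;-1 -0.56 0 0 0 0 1;-1 -0.56 0 0 0 0 1;-1 -0.56 0 0 0 0 1",
)

```text
time_s: 1.2
eef_pos: [283.4, 378.2, 231.5]
ee_rot: [0.0, 0.191, 0.982, -0.0]
force: [-0.3, 0.7, 0.2]
grip_width: 0.999
```

drive_tool(
  series="-1 -0.56 0 0 0 0 1;-1 -0.56 0 0 0 0 1;-1 -0.56 0 0 0 0 1;-1 -0.56 0 0 0 0 1",
)

```text
time_s: 1.6
eef_pos: [371.6, 268.6, 231.6]
ee_rot: [0.001, 0.193, 0.981, -0.0]
force: [-0.1, -0.1, 0.9]
grip_width: 1.003
```

drive_tool(
  series="-1 -0.56 0 0 0 0 1;-1 -0.56 0 0 0 0 1;-1 -0.56 0 0 0 0 1;-1 -0.56 0 0 0 0 1",
)

```text
time_s: 2.0
eef_pos: [459.1, 158.8, 231.5]
ee_rot: [0.001, 0.195, 0.981, -0.001]
force: [-0.4, 0.6, -0.1]
grip_width: 1.0
```

drive_tool(
  series="-1 -0.56 0 0 0 0 1;-1 -0.56 0 0 0 0 1;-1 -0.56 0 0 0 0 1;-1 -0.56 0 0 0 0 1;-1 -0.56 0 0 0 0 1",
)

```text
time_s: 2.5
eef_pos: [544.1, 51.8, 231.4]
ee_rot: [0.0, 0.195, 0.981, -0.0]
force: [-0.5, 0.8, 0.2]
grip_width: 0.998
```

drive_tool(
  series="-0.895 -0.493 0 0 0 -0.66 0.8;-0.895 -0.493 0 0 0 -0.66 0.8;-0.895 -0.493 0.3 0 0 -0.66 0.8;-0.895 -0.493 0.65 0 0 -0.66 0.8;-0.895 -0.493 0.65 0 0 -0.66 0.8;-0.895 -0.493 0.65 0 0 -0.66 0.8",
)

```text
time_s: 3.1
eef_pos: [620.8, -42.2, 154.8]
ee_rot: [0.0, 0.03, 1.0, -0.0]
force: [0.0, 0.4, 0.3]
grip_width: 0.803
```

Run:
```python
from h import *
p=shot('wrist','w1');s=telemetry.sense()
print(s['eef_pos'],s['ee_rot'],s['joints'],s['force'],p['fx'],p['cx'],p['cy'])
V=np.array(p['view']);X=np.array([620.6,-44,106])
for X in ([620.6,-44,106],[620.6,-44,74]):
    q=V[:3,:3]@X+V[:3,3];q=np.array([q[0],-q[1],-q[2]])
    r=np.hypot(q[0],q[1]);th=np.arctan2(r,q[2]);print(p['cx']+p['fx']*th*q[0]/r,p['cy']+p['fy']*th*q[1]/r)
print([r for r in nets.spot_in('pin',p)[:2]])
```

```text
[621.40484032 -42.52765782 156.14753305] [ 1.85405124e-03  3.03494698e-02  9.99537453e-01 -5.93232188e-04] [-2.56017246e-01  5.86683719e-01  1.28583678e+00 -3.42556505e-04
  1.26519261e+00 -1.76600276e+00] [ 0.04174942 -0.28978876  0.28390094] 325.19226210127806 280.0432473360589 205.15999092214392
278.1058090522445 228.54930188473398
278.3860929319369 213.22852918922493
[{'rect': [255.4, 198.3, 294.2, 247.8], 'confidence': 0.88}]
```

View pics/w1.png

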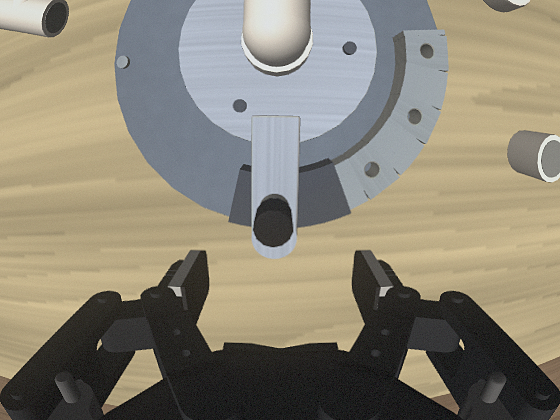

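The wrist view shows the knob at about (273,226), slightly left of the predicted 278, with the next hole at (371,169). I'll refit using all three views.

```bash
cat >> h.py <<'E'
def projw(p,X):
    V=np.array(p['view']);q=V[:3,:3]@np.array(X)+V[:3,3];x,y,z=q[0],-q[1],-q[2]
    r=np.hypot(x,y);th=np.arctan2(r,z);return p['cx']+p['fx']*th*x/r,p['cy']+p['fy']*th*y/r
E
python3 - <<'E'
from h import *
from scipy.optimize import least_squares
w=shot('wrist');t=shot('top');s=shot('side')
hw=[(371,169.5),(414,116.5),(427.5,50.5)]
ht=[(283.6,190.8),(265.8,210.5),(258.8,236)];hs=[(241.5,225.8),(259.3,240.5),(286.2,248)]
def P(x,i,z):
    th=x[2]+(0 if i<0 else x[3]+np.radians(27)*i)
    return [x[0]+125*np.cos(th),x[1]+125*np.sin(th),z]
def f(x,use='wts'):
    r=[]
    for i in range(3):
        if 'w' in use:r+=list(np.subtract(projw(w,P(x,i,40)),hw[i])/2)
        if 't' in use:r+=list(np.subtract(proj(t,P(x,i,40)),ht[i]))
        if 's' in use:r+=list(np.subtract(proj(s,P(x,i,40)),hs[i]))
    if 'w' in use:r+=list(np.subtract(projw(w,P(x,-1,106)),(273,228))/2)
    if 't' in use:r+=list(np.subtract(proj(t,P(x,-1,106)),(322.4,177)))
    if 's' in use:r+=list(np.subtract(proj(s,P(x,-1,90)),(237,184.5)))
    return r
for u in('w','t','wts'):
    o=least_squares(f,[496,-36,0,.6],args=(u,));x=o.x
    print(u,np.round(x[:2],1),np.degrees(x[2:]).round(2),np.round(o.fun,1),np.round(P(x,-1,0),1),np.round(P(x,0,0),1))
E
```

```text
w [497.1 -38.3] [-4.43 39.01] [-0.  -0.1  0.1 -0.1 -0.1  0.2 -0.   0. ] [621.8 -47.9   0. ] [600.1  32.7   0. ]
t [495.6 -37.2] [-3.99 38.38] [ 0.2  0.1  0.  -0.1 -0.2  0.1  0.  -0.2] [620.3 -45.9   0. ] [598.7  33.4   0. ]
wts [496.6 -37.8] [-4.21 38.94] [ 0.4 -0.5  0.1 -0.2  0.  -0.5  0.5 -0.5  0.1 -0.3 -0.4 -0.5  0.1 -0.2
  0.1 -0.  -0.5 -0.3  0.8 -0.4  0.5 -0.6  0.2 -1.4] [621.3 -46.9   0. ] [599.4  33.4   0. ]
```

drive_tool(
  series="0 -0.037 0.2 0 0 0 0.7;0 -0.037 0.4 0 0 0 0.6;0 -0.037 0.6 0 0 0 0.5;0 -0.037 0.69 0 0 0 0.42;0 -0.037 0.69 0 0 0 0.42;0 -0.037 0.69 0 0 0 0.42;0 -0.037 0.69 0 0 0 0.42",
  newtons=25,
)

```text
time_s: 4.05
eef_pos: [622.1, -48.2, 74.4]
ee_rot: [0.003, 0.031, 1.0, -0.001]
force: [-0.6, -0.7, -0.4]
grip_width: 0.421
```

Run:
```python
from h import *
p=shot('wrist','w2');s=telemetry.sense()
print(s['eef_pos'],s['force'],s['grip_width'])
```

```text
[621.97148038 -48.15200295  74.13803675] [-0.25085085  0.36327069 -0.0920205 ] 0.4199009793842916
```

View pics/w2.png

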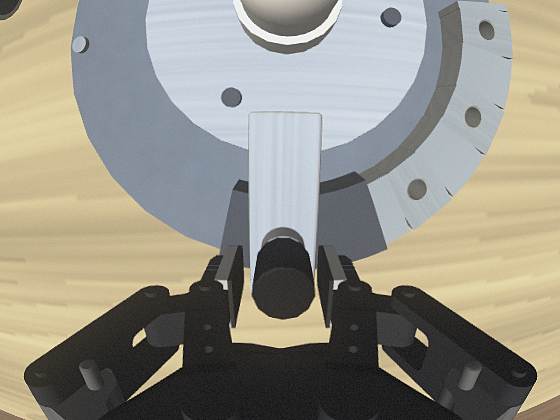

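The knob (centre about 283 px) sits between the pads (midpoint about 281 px). Closing now with a 1 mm correction.

drive_tool(
  series="0 0.008 0 0 0 0 0.34;0 0.008 0 0 0 0 0.3;0 0.008 0 0 0 0 0.28;0 0.008 0 0 0 0 0.26;0 0.008 0 0 0 0 0.24;0 0.008 0 0 0 0 0.24",
  newtons=30,
)

```text
time_s: 4.7
eef_pos: [622.5, -47.1, 75.2]
ee_rot: [0.004, 0.031, 1.0, -0.001]
force: [-1.6, 1.6, 6.7]
grip_width: 0.294
```

drive_tool(
  series="0 0 0 0 0 0 0.2;0 0 0 0 0 0 0.2;0 0 -0.03 0 0 0 0.2;0 0 -0.06 0 0 0 0.2;0 0 -0.09 0 0 0 0.2;0 0 -0.115 0 0 0 0.2;0 0 -0.135 0 0 0 0.2;0 0 -0.135 0 0 0 0.2;0 0 -0.135 0 0 0 0.2",
  newtons=60,
)

```text
time_s: 5.6
eef_pos: [622.4, -47.1, 90.1]
ee_rot: [0.003, 0.031, 1.0, -0.001]
force: [5.6, -0.9, -12.8]
grip_width: 0.287
```

Run:
```python
from h import *
p=shot('side','s2');t=telemetry.sense()
print(t['eef_pos'],t['force'],t['grip_width'])
w=shot('wrist')
a=cv2.resize(p['frame'][120:240,180:320],None,fx=4,fy=4,interpolation=2)[:480,:560]
im=np.vstack([a[:280],w['frame'][140:420]])
cv2.imwrite('pics/l.png',im[:,:,::-1])
```

```text
[622.37274667 -47.0824556   90.07275654] [  7.12587196  -0.89254705 -12.03786134] 0.2831303104995054
```

View pics/l.png

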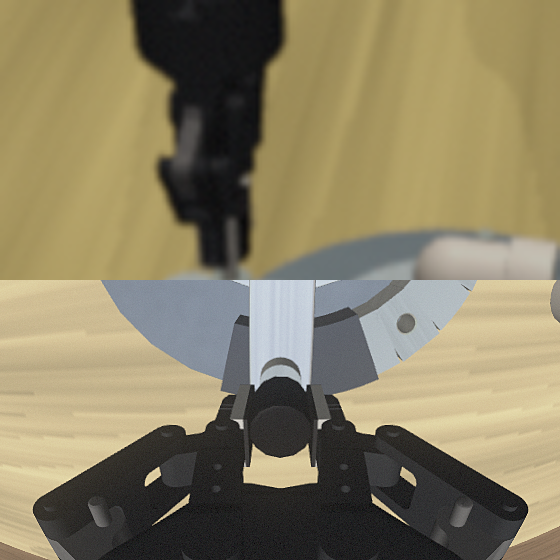

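The knob is drawn up about 15 mm with Fz −12 N, which matches the spring. Next I turn about the axis to 33° in two equal calls.

drive_tool(
  series="-0.003 0.06 -0.01 0 0 -0.115 0.2;0.002 0.121 -0.01 0 0 -0.23 0.2;0.01 0.181 -0.01 0 0 -0.346 0.2;0.021 0.24 -0.01 0 0 -0.461 0.2;0.036 0.299 -0.01 0 0 -0.576 0.2;0.036 0.299 -0.01 0 0 -0.576 0.2;0.036 0.299 -0.01 0 0 -0.576 0.2",
)

```text
time_s: 6.4
eef_pos: [620.0, -10.7, 90.2]
ee_rot: [0.003, -0.112, 0.994, -0.001]
force: [4.9, 1.8, -12.2]
grip_width: 0.285
```

drive_tool(
  series="0.001 0.06 -0.01 0 0 -0.115 0.2;0.005 0.121 -0.01 0 0 -0.23 0.2;0.013 0.181 -0.01 0 0 -0.346 0.2;0.025 0.24 -0.01 0 0 -0.461 0.2;0.04 0.299 -0.01 0 0 -0.576 0.2;0.04 0.299 -0.01 0 0 -0.576 0.2;0.04 0.299 -0.01 0 0 -0.576 0.2",
)

```text
time_s: 7.1
eef_pos: [607.2, 23.5, 90.8]
ee_rot: [0.002, -0.253, 0.967, -0.001]
force: [5.6, 2.8, -12.1]
grip_width: 0.285
```

Run:
```python
from h import *
w=shot('wrist','w3');t=telemetry.sense();p=t['eef_pos']
print(p,t['force'],t['grip_width'],np.degrees(np.arctan2(p[1]+37.8,p[0]-496.6)),np.hypot(p[1]+37.8,p[0]-496.6),t['joints'])
```

```text
[607.23528593  23.45517438  90.81214831] [  5.48975236   4.05819323 -11.52916749] 0.2906189797777828 28.971878659019353 126.4609144421285 [-1.54276184e-01  6.23575202e-01  1.40743680e+00  8.21195548e-04
  1.10546586e+00 -2.23721530e+00]
```

View pics/w3.png

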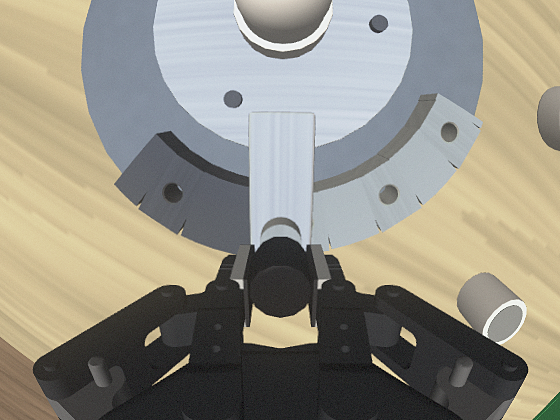

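At 33.2° the home hole (173,193) and second hole (389,194) lie symmetric about the arm. That again puts the next hole at about 39°. I'll lower the pin onto the rail, then loosen the grip.

drive_tool(
  series="0 0 0.01 0 0 0 0.2;0 0 0.02 0 0 0 0.2;0 0 0.03 0 0 0 0.2;0 0 0.034 0 0 0 0.2;0 0 0.034 0 0 0 0.3;0 0 0.034 0 0 0 0.36;0 0 0.034 0 0 0 0.36;0 0 0.034 0 0 0 0.36",
  newtons=25,
)

```text
time_s: 7.95
eef_pos: [607.5, 23.2, 87.6]
ee_rot: [0.003, -0.253, 0.967, -0.001]
force: [-0.3, 0.2, -0.5]
grip_width: 0.361
```

Run:
```python
from h import *
t=telemetry.sense();p=t['eef_pos']
print(p,t['force'],t['grip_width'],np.degrees(np.arctan2(p[1]+37.8,p[0]-496.6))+4.2)
```

```text
[607.52665418  23.15308777  87.58716435] [-0.33401457  0.20495411 -0.50626759] 0.36095167447812 32.98835470280029
```

drive_tool(
  series="0 0 0.03 0 0 0 0.36;0 0 0.055 0 0 0 0.36;0 0.02 0.055 0 0 -0.04 0.36;0.001 0.035 0.055 0 0 -0.07 0.36;0.001 0.05 0.055 0 0 -0.1 0.36;0.003 0.065 0.055 0 0 -0.13 0.36;0.003 0.075 0.055 0 0 -0.15 0.36;0.004 0.083 0.055 0 0 -0.165 0.36;0.004 0.083 0.055 0 0 -0.165 0.36",
)

```text
time_s: 8.85
eef_pos: [602.4, 31.0, 80.7]
ee_rot: [0.003, -0.293, 0.956, -0.002]
force: [3.5, -3.9, -3.3]
grip_width: 0.362
```

```bash
cat > st.py <<'E'
from h import *
t=telemetry.sense();p=t['eef_pos']
print(p,t['force'],t['grip_width'],np.degrees(np.arctan2(p[1]+37.8,p[0]-496.6))+4.2)
E
python3 st.py
```

```text
[602.44910628  31.03169234  80.70943376] [ 3.4923231  -3.94002286 -3.27818333] 0.3618502568951172 37.235195568181055
```

drive_tool(
  series="0 0.006 0 0 0 -0.012 0.36;0 0.012 0 0 0 -0.024 0.36;0 0.012 0 0 0 -0.024 0.36",
)

```text
time_s: 9.15
eef_pos: [602.0, 31.5, 80.6]
ee_rot: [0.003, -0.299, 0.954, -0.003]
force: [3.3, -5.1, -3.4]
grip_width: 0.361
```

drive_tool(
  series="0 0.006 0 0 0 -0.012 0.36;0 0.012 0 0 0 -0.024 0.36;0 0.012 0 0 0 -0.024 0.36",
)

```text
time_s: 9.45
eef_pos: [601.6, 31.9, 80.6]
ee_rot: [0.004, -0.305, 0.952, -0.003]
force: [2.7, -5.1, -1.6]
grip_width: 0.357
```

```bash
python3 st.py; python3 -c "
from h import *
shot('wrist','w4')"
```

```text
[601.60418151  31.94080589  80.61498788] [ 2.72640718 -5.10041118 -1.58391335] 0.357461900964 37.79098746943052
```

View pics/w4.png

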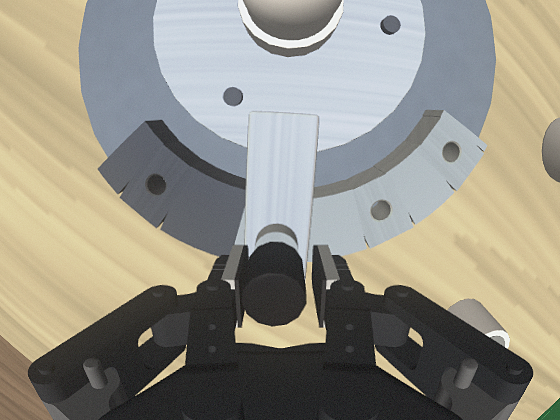

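The left pad is pushing the knob, which still rides high on the rail; the arm is short of the hole. Continuing gently.

drive_tool(
  series="0 0.006 0 0 0 -0.006 0.36;0 0.012 0 0 0 -0.012 0.36;0 0.016 0 0 0 -0.016 0.36;0 0.016 0 0 0 -0.016 0.36",
)

```text
time_s: 9.9
eef_pos: [601.0, 32.9, 80.5]
ee_rot: [0.004, -0.309, 0.951, -0.004]
force: [3.8, -4.8, -3.8]
grip_width: 0.36
```

drive_tool(
  series="0 0.006 0 0 0 -0.006 0.36;0 0.012 0 0 0 -0.012 0.36;0 0.016 0 0 0 -0.016 0.36;0 0.016 0 0 0 -0.016 0.36",
)

```text
time_s: 10.3
eef_pos: [600.3, 33.9, 80.4]
ee_rot: [0.005, -0.313, 0.95, -0.005]
force: [3.6, -3.3, -3.9]
grip_width: 0.364
```

```bash
python3 st.py
```

```text
[600.30860151  33.87679021  80.39571903] [ 3.56354377 -3.34038927 -3.8572779 ] 0.36382958500422774 38.849762493373426
```

drive_tool(
  series="0 0.006 0 0 0 -0.006 0.36;0 0.012 0 0 0 -0.012 0.36;0 0.012 0 0 0 -0.012 0.36",
)

```text
time_s: 10.6
eef_pos: [599.8, 34.6, 80.2]
ee_rot: [0.005, -0.317, 0.949, -0.005]
force: [4.3, -4.5, -3.5]
grip_width: 0.358
```

```bash
python3 st.py
```

```text
[599.8088924   34.55688469  80.21762582] [ 4.28709831 -4.45490548 -3.48011806] 0.358442587037136 39.233229111991996
```

drive_tool(
  series="0 0.006 0 0 0 -0.006 0.36;0 0.012 0 0 0 -0.012 0.36;0 0.012 0 0 0 -0.012 0.36",
)

```text
time_s: 10.9
eef_pos: [599.0, 35.6, 80.3]
ee_rot: [0.005, -0.32, 0.947, -0.006]
force: [1.2, -1.9, -0.7]
grip_width: 0.361
```

drive_tool(
  series="0 0.006 0 0 0 -0.006 0.36;0 0.012 0 0 0 -0.012 0.36;0 0.012 0 0 0 -0.012 0.36",
)

```text
time_s: 11.2
eef_pos: [598.1, 37.0, 80.3]
ee_rot: [0.005, -0.323, 0.946, -0.006]
force: [1.5, 0.2, -1.3]
grip_width: 0.359
```

```bash
python3 st.py;python3 -c "
from h import *
shot('wrist','w5')"
```

```text
[598.11115016  36.99012127  80.29001179] [ 1.52341727  0.17785461 -1.30741984] 0.3586033412471671 40.581583114567685
```

View pics/w5.png

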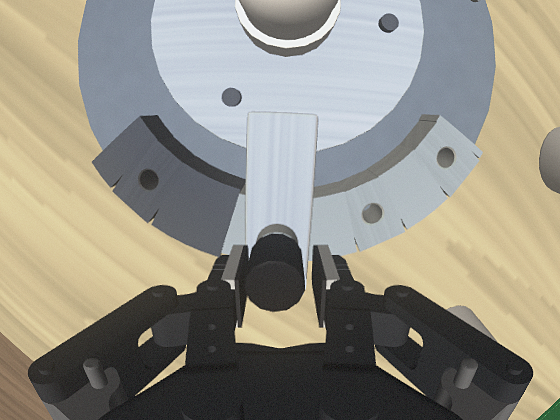

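The force fell away and the knob now looks lower and smaller (275,285), so it seems to have dropped in. I'll open, retract and check its height.

drive_tool(
  series="0 -0.01 0 0 0 0 0.45;0 -0.01 0 0 0 0 0.6;0 -0.01 0 0 0 0 0.6;0 -0.01 -0.2 0 0 0 0.6;0 -0.01 -0.5 0 0 0 0.6;0 -0.01 -0.8 0 0 0 0.6;0 -0.01 -0.98 0 0 0 0.6;0 -0.01 -0.98 0 0 0 0.6",
)

```text
time_s: 12.05
eef_pos: [598.4, 36.9, 201.3]
ee_rot: [0.008, -0.323, 0.946, -0.007]
force: [-0.1, -0.5, -0.3]
grip_width: 0.601
```

drive_tool(
  series="-0.5 -0.5 -0.4 0 0 0 0.6;-0.9 -0.9 -0.8 0 0 0 0.6;-0.9 -0.9 -0.8 0 0 0 0.6;-0.9 -0.9 -0.8 0 0 0 0.6;-0.9 -0.9 -0.8 0 0 0 0.6",
)

```text
time_s: 12.55
eef_pos: [749.3, 17.7, 299.3]
ee_rot: [0.007, -0.323, 0.946, -0.007]
force: [-0.5, 0.2, 0.4]
grip_width: 0.599
```

Run:
```python
from h import *
s=shot('side');w=shot('wrist');t=shot('top')
print(telemetry.sense()['eef_pos'],telemetry.sense()['force'])
for n in('coupling_mid','end_cap_mid','tee_mid','pin'):
    print(n,[(r['rect'],r['confidence']) for r in nets.spot_in(n,s)[:1]+nets.spot_in(n,t)[:1]+nets.spot_in(n,w)[:1]])
a=np.radians(34.7)
for d in(0,11):
  for b in (34,35):
    a=np.radians(b);X=[496.6+125*np.cos(a),-37.8+125*np.sin(a)]
    print(d,b,'top',proj(s,X+[106+d]),'bot',proj(s,X+[74+d]),projw(w,X+[106+d]),proj(t,X+[106+d]))
im=np.vstack([cv2.resize(s['frame'][160:260,200:340],None,fx=4,fy=4,interpolation=2)[:300],cv2.resize(t['frame'][140:215,230:370],None,fx=4,fy=4,interpolation=2)])
cv2.imwrite('pics/f.png',im[:,:,::-1])
cv2.imwrite('pics/w6.png',w['frame'][:,:,::-1])
```

```text
[748.49668568  18.03742087 297.99019973] [-0.32900514 -0.57642178 -0.7158264 ]
coupling_mid [([208.7, 289.4, 239.3, 329.1], 0.56), ([180.3, 182.0, 206.7, 208.5], 0.8), ([449.3, 158.4, 493.6, 197.3], 0.66)]
end_cap_mid [([311.1, 289.5, 349.6, 327.7], 0.9), ([192.4, 262.3, 220.6, 284.0], 0.9), ([497.2, 54.2, 535.1, 94.3], 0.88)]
tee_mid [([317.4, 140.9, 352.4, 170.6], 0.74), ([412.5, 264.3, 462.9, 304.0], 0.68)]
pin [([231.7, 195.6, 248.5, 217.6], 0.48), ([368.4, 66.0, 400.5, 93.2], 0.94)]
0 34 top (np.float64(239.34238424612656), np.float64(200.9781672302195)) bot (np.float64(240.28390918238125), np.float64(212.8531878920699)) (np.float64(383.4585692793495), np.float64(78.43940460553222)) (np.float64(284.6895776790882), np.float64(186.26947255837763))
0 35 top (np.float64(239.77590397707615), np.float64(201.5898965368074)) bot (np.float64(240.70776277052678), np.float64(213.47057040251704)) (np.float64(385.43726881278656), np.float64(78.71203223542436)) (np.float64(283.817933374051), np.float64(186.85773704178055))
11 34 top (np.float64(239.00691455895745), np.float64(196.74704247381754)) bot (np.float64(239.96588003271722), np.float64(208.8420326077986)) (np.float64(386.57748758769776), np.float64(77.46130870317901)) (np.float64(284.750943360449), np.float64(185.55884813870205))
11 35 top (np.float64(239.44385619666704), np.float64(197.35647467654366)) bot (np.float64(240.39300892742503), np.float64(209.4576364857551)) (np.float64(388.6117912826689), np.float64(77.74876119823023)) (np.float64(283.8702066491396), np.float64(186.153202971392))
```

View pics/f.png

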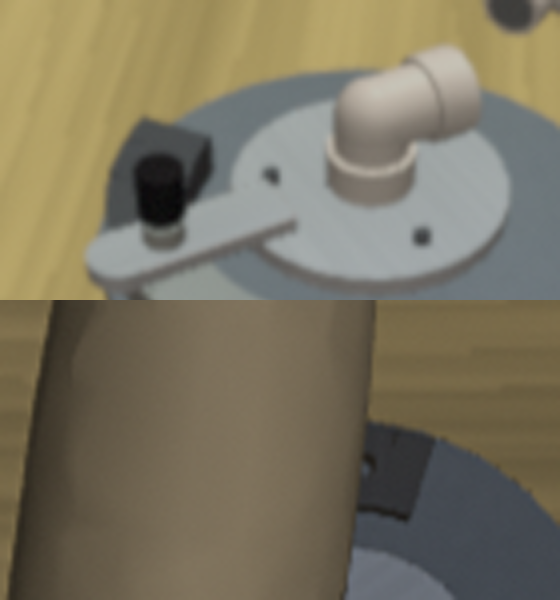

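Run:
```python
from h import *
s=shot('side')
def edges(g,u):
    c=g[:,u-1:u+2].mean(1);d=np.diff(c);return c.round().astype(int)
a=cv2.imread('pics/side0.png',0).astype(float);b=cv2.cvtColor(s['frame'],cv2.COLOR_RGB2GRAY).astype(float)
print(172,edges(a,237)[172:206]);print(192,edges(b,240)[192:226])
f=lambda a:[496.6+125*np.cos(np.radians(a)),-37.8+125*np.sin(np.radians(a))]
for ang in(-4.2,34.7):print([np.round(proj(s,f(ang)+[z]),1).tolist() for z in(106,74,71,58)])
print(telemetry.sense()['time_s'])
```

```text
172 [138 124  83  40  23  22  23  23  20  15  10  10  13  11  12  11  11  11
  31  70  99  95  85  83  98 125 145 137 109  94  86  76  73  72]
192 [ 78  78  78  78  76  69  51  31  26  25  28  27  27  26  18  15  14  13
  13  12  13  13  11  21  50  89 108  96  89  94 117 146 159 153]
[[236.7, 177.3], [237.7, 188.9], [237.8, 189.9], [238.1, 194.5]]
[[239.6, 201.4], [240.6, 213.3], [240.7, 214.4], [241.0, 219.0]]
13.35
```

```bash
python3 -c "
from h import *
print(ctrl.finish_job())"
```

```text
the job is handed in; nothing more can be done
None
```

I moved the turntable to the next hole anticlockwise, about 39° from home, and the pin has sprung home there. The job is handed in, at about 13.4 s on the robot's clock.

**What I did:**
1. I gripped the knob with the jaws along the tangent and drew it up about 15 mm, then turned to about 33°.
2. I lowered the pin onto the bright arc and loosened the grip so the pin rode on the rail under its own spring.
3. I pushed it on in small steps until it dropped in, then opened the jaws and backed well clear.

**Last checks:**
- **Pin home:** in the side view, the gap from knob to arm is about 5.7 px, against 5.9 px at the start. The knob top sits where a home pin should (about row 201, against 197 if still raised). The side image resolves this to roughly 1 mm.
- **Forces:** the sideways push on the knob stayed at or below about 6 N. A radial load of 5–7 N showed while the knob was held raised.
- **Loose fittings:** the coupling, end cap and tee show in the same image places as at the start, to within a few pixels.
- **Not confirmed:** the arm hid the knob in the last top view, so only the side and wrist cameras confirm the end position.

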